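# Hang the mallet in its slotted ring holder

## Robot

A 6-joint arm with a two-finger parallel gripper is mounted at the origin on the work surface. World frame = base frame: x ahead of the robot, y to its left, z up, the work surface at z = 0. Lengths are in m, angles in rad, forces in N, time in s.
With the tool pointing down it reaches from about 0.25 to 0.775 m from the base axis. Payload 4 kg.
Tool frame: the origin (TCP) lies on the centre line of the jaws, within the pads' length; the fingertips stand 25 mm ahead of it and the grasp point (between the pads) lies 6 mm ahead of it; z points along the fingers, y is the line along which they close (so a half turn about z gives the same grasp; the last joint's range is limited). The gripper opens to 94 mm and grips with 3 to 60 N. Pads are 16 mm wide; open, the fingers measure 119 mm over their backs; the gripper's body (75 mm by 177 mm) begins 78 mm behind the grasp point.
Start: joints at [-1.311, 0.087, 1.371, -0, 1.684, -0.103], TCP at [0.195, -0.514, 0.231] pointing down, gripper open.
Joint ranges: [-3.1, 3.1], [-0.76, 2.03], [0.27, 2.55], [-1.08, 4.22], [0.17, 2.65], [-2.57, 2.57]. Speed limits (rad/s): [2.79, 2.79, 3.14, 3.14, 3.14, 3.14].

## Interface

Orientations are given as a unit quaternion [x, y, z, w].
In Python, from cell import r gives the robot as it stands.
- The arm moves only by the tool move_arm, never from a script. Its argument "series" is a list of rows, each an object of numbers: "wx", "wy", "wz": the turn, a rotation vector about the tool's x, y, z in degrees; "tx", "ty", "tz": the shift along the tool's x, y, z in cm; "hand": the opening in per cent of the stroke, from 0 (shut) to 100 (fully open). In form: [{"wx": .., "wy": .., "wz": .., "tx": .., "ty": .., "tz": .., "hand": ..}, ...]. A call has exactly 5 rows; each row shifts and turns the commanded pose from where the row before left it, along the tool's axes as they then stand; what a row does not reach is not made up. A row lasts 1/8 s, in which the tool goes at most 62.5 mm and 10.7 degrees, less where a joint would pass 70% of its speed; a pose out of reach is approached as far as the arm can. A call is refused whole if a number of a shift passes 6.25 or a number of a turn 10.7, either way. A call with a gripper value outside its range is refused whole. The fingers move at their own pace and stop on an object; "force" is the grip in N (left out, the last holds). Time passes only in rows, so rows that do not move let the fingers close, or fill a call up. It gives the time, the measured TCP pose, the force, the opening and the grip force at its end, in the units of the state.
- r.state(): the state, without advancing time (a new reading comes with each control period).
- r.get_image(name): name is "side" or "top" or "wrist"; returns the picture (384x512x3 uint8, red, green, blue); there is no depth.
- r.camera_params(name): a dict with "K" (3x3 intrinsics, pixels), "dist_coeffs" ([k1, k2, p1, p2, k3] as OpenCV has them; the pictures are not rectified), "rvec" (rotation vector, rad) and "tvec" (3), from world to camera coordinates, as OpenCV has them; the wrist camera has in their place "hand_eye" (4x4, takes a point from camera to tool coordinates, whose origin is the TCP and whose axes are the flange's). Camera axes: x right, y down, z forward; pixel columns grow to the right and rows downward; lengths in m; the calibration is good to about 2 mm. A picture is of the moment at which its call begins: read the wrist's pose just before it. camera_params takes no time and is no camera call.
- r.hand_in(): hands the job in; it is judged then, once.
Trained networks look in the newest picture that a camera, given by its name, has taken for a name from the list of things; names that differ only in an ending like _2 or _b are one class to them, and where a whole thing is asked for, a point or a joint stands for the part that bears it (a point fixed in the world has none). Each returns a list of dicts, best first, with "p" (0 to 1); they miss things now and then, are a little off and sometimes report something else, mostly with a low value. They report only what shows in the picture. A call takes as long as a camera call. They do not tell look-alikes from the thing itself.
- r.recognise(label, camera): "location" ([x, y, z] in m, in the coordinates of the camera as it stood for that picture, good to about 4 mm: the middle of the surface that is visible of it).
- r.spot_point(label, camera): "location" ([x, y, z] in m, in the coordinates of the camera as it stood for that picture, good to about 4 mm: a listed point, or the origin of a listed thing).
The state is a dict: "t": time; "joint_pos": joint angles; "dq": joint speeds; "joint_torque": joint torques, N m; "ee_pos": TCP position; "tcp_rot": TCP orientation; "force": force on the tool from outside, world axes, zero at the start; "torque": the same for the moment, N m; "opening": opening from 0.0 (shut) to 1.0 (fully open); "finger_force": force on a finger pad.
Only numpy, scipy, OpenCV 4.12 (cv2) and the standard library are available. Lean on these libraries where they do the work, as an engineer would, in place of code of your own. Each camera call takes 0.05 s, during which the arm holds its last target. There are 200 camera calls.

## Task

Put the mallet away: lift it out of the open white jar and lower it handle-first through the steel ring of the tool holder. Keeping only light pressure on it, turn it until the cross-pin under its head finds the two slots in the ring, ease it down until the head sits flat on the ring, then let go. Never force it or let it fall, and leave the white bottles standing where they are.

Things in the scene. Friction and masses are not known exactly. Their poses are not given: they have to be found in the camera images.
- mallet: Mallet, 0.24 to 0.39 kg, standing head up, loose, in the jar. Origin: centre of the handle's foot; z up the handle, x along the head. Orange round handle 28 mm diameter, 120 mm long, its lowest 12 mm tapering to 20 mm. Blue head with white ends: 90 mm long (x), 36 mm wide (y, flat sides), from z = 120 to 166 mm.
- shoulder (a point): Point on the mallet's axis at the underside of the head (z = 120 mm on the mallet), axes as the mallet. It meets the seat when the mallet is home.
- pin (a point): Middle of the mallet's steel cross-pin, z = 114 mm on its axis. The pin is square, 8 x 8 mm, 46 mm long, along the mallet's x, and sticks out 9 mm either side of the handle; its underside is 10 mm below the head.
- jar: Fixed open square white jar, outside 76 x 76 mm, 70 mm tall, walls and floor 5 mm; origin under its centre.
- holder: Fixed tool holder: grey base plate 120 x 120 x 10 mm, a column on its -x side carrying a steel ring, axis vertical, over the base centre. Origin: underside centre of the base, z up. Ring: rim 140 mm above the bench, 26 mm tall, outside diameter about 60 mm, bore 31 mm, open beneath. Mallet and holder may press on each other with at most 30 N.
- seat (a point): Centre of the ring at rim height, axes as the holder. Two opposite radial slots cross the rim, 11.5 mm wide, 12 mm deep, for the pin. The ring is clamped (does not turn) at an unknown angle: the slot line lies within 0.7 rad either side of the holder's x and is not measured. Pin on rim: head 10 mm proud. Pin enters within about 0.07 rad of the slot line, either way round.
- bottle_a: White square bottle with a lid, 50 x 50 mm, 97 mm tall, loose, about 120 g; origin under its centre. Leave it alone.
- bottle_b: Second, identical white bottle. Leave it alone.
Things that resemble listed ones, but are neither listed nor needed, are in the scene too. Several things look just like the mallet: the one meant starts farthest to the robot's right. Of the things that look like the holder, the larger one is meant.

How it is judged:
On the way, in this order (a step that is already met when the one before it is completed fails the run):
1. the mallet is lifted clear of the jar (height (world z) of mallet above 0.09 m and angle between mallet's own z axis and vertical below 0.35 rad), for 0.1 s.
2. its handle is well down inside the ring (horizontal distance between shoulder and seat below 0.008 m and z of shoulder in the frame of seat below 0.06 m and angle between mallet's own z axis and vertical below 0.12 rad), for 0.1 s.
At the end, for the whole second after the job is handed in: The mallet hangs in the ring, let go and at rest, its head flat on the rim: shoulder no more than 2.5 mm above the seat and within 4 mm of its centre, mallet upright within 0.06 rad; both bottles within 20 mm of where they stood (z of shoulder in the frame of seat between -0.003 and 0.0025 m and horizontal distance between shoulder and seat below 0.004 m and angle between mallet's own z axis and vertical below 0.06 rad and linear speed of mallet below 0.02 m/s and contact force between mallet and the fingers below 0.05 N and distance of each of bottle_a, bottle_b from where it was at the start of the episode below 0.02 m); the robot touches nothing.
It fails at once if mallet and holder pressed or struck together with more than 30 N (contact force between mallet and holder above 30 N).
It fails at once if a bottle is tipped or pushed away (distance of any of bottle_a, bottle_b from where it was at the start of the episode above 0.02 m or angle between any of bottle_a, bottle_b's own z axis and vertical above 0.3 rad).
It also fails if it takes over 72 s, if anything falls off the work surface, if the arm or the gripper's body presses on something with over 40 N, if the wrist force passes 120 N, or if a joint passes its speed limit or range.

## Working session

There is one attempt and no reset: what is moved stays moved. The work goes in short steps, Python scripts to look and compute and a tool call to move; the robot and the scene stay as the last step left them, time stands still between calls to the robot, and variables do not carry over. Pictures are saved under pics/ and viewed, at most 10 in all, crops included, and the job is handed in when it is done.

Besides the shell and the picture viewer there is one more tool, called after ">>>" as name(argument=value, ...), one argument or row to a line, values as JSON. move_arm: Moves the arm, as the interface text tells. Its arguments: {"type":"object","properties":{"series":{"type":"array","items":{"type":"object","properties":{"wx":{"type":"number"},"wy":{"type":"number"},"wz":{"type":"number"},"tx":{"type":"number"},"ty":{"type":"number"},"tz":{"type":"number"},"hand":{"type":"number"}}}},"force":{"type":"number"}},"required":["series"]}

```bash
ls; mkdir -p pics; cat > h.py <<'E'
import numpy as np, cv2
from cell import r
from scipy.spatial.transform import Rotation as R
def cam2world(name):
    p=r.camera_params(name)
    if name=='wrist':
        s=r.state(); T=np.eye(4); T[:3,:3]=R.from_quat(s['tcp_rot']).as_matrix(); T[:3,3]=s['ee_pos']
        return T@np.array(p['hand_eye'])
    M=np.eye(4); M[:3,:3]=cv2.Rodrigues(np.array(p['rvec'],float))[0]; M[:3,3]=np.ravel(p['tvec'])
    return np.linalg.inv(M)
def snap(name,f):
    T=cam2world(name); im=r.get_image(name); cv2.imwrite('pics/'+f,im[:,:,::-1]); return im,T
def world(T,loc): return T[:3,:3]@np.array(loc)+T[:3,3]
def pix(name,T,X):
    p=r.camera_params(name); W=np.linalg.inv(T)
    return cv2.projectPoints(np.array(X,float).reshape(-1,1,3),cv2.Rodrigues(W[:3,:3])[0],W[:3,3],np.array(p['K']),np.array(p['dist_coeffs']))[0].reshape(-1,2)
def ray(name,T,uv):
    p=r.camera_params(name)
    u=cv2.undistortPoints(np.array(uv,float).reshape(1,1,2),np.array(p['K']),np.array(p['dist_coeffs'])).ravel()
    d=T[:3,:3]@np.array([u[0],u[1],1]); return T[:3,3],d
def atz(name,T,uv,z):
    o,d=ray(name,T,uv); return o+d*(z-o[2])/d[2]
E
python3 - <<'E'
from h import *
ims=[]
for n in ['side','top']:
    im,T=snap(n,n+'0.png'); ims.append(im)
    print(n,T[:3,3].round(3))
    for l in ['mallet','holder','jar','bottle_a']:
        for d in r.recognise(l,n): print(n,l,round(d['p'],2),world(T,d['location']).round(3),pix(n,T,[world(T,d['location'])]).round()[0])
    for l in ['shoulder','seat']:
        for d in r.spot_point(l,n): print(n,l,round(d['p'],2),world(T,d['location']).round(3))
s=r.state();print(s)
E
```

```text
pics
side [0.046 0.489 0.59 ]
side mallet 0.92 [0.623 0.282 0.143] [ 96. 199.]
side mallet 0.84 [0.504 0.201 0.154] [169. 202.]
side mallet 0.69 [0.368 0.283 0.161] [182. 265.]
side holder 0.76 [ 0.444 -0.194  0.04 ] [319. 172.]
side holder 0.66 [ 0.327 -0.209  0.004] [360. 201.]
side holder 0.24 [0.582 0.007 0.062] [220. 178.]
side jar 0.66 [0.51  0.183 0.049] [182. 237.]
side bottle_a 0.82 [0.581 0.008 0.06 ] [220. 179.]
side bottle_a 0.77 [0.451 0.01  0.062] [262. 203.]
side shoulder 0.96 [0.51  0.188 0.126]
side shoulder 0.86 [0.382 0.264 0.124]
side shoulder 0.8 [0.635 0.278 0.12 ]
side seat 0.74 [ 0.296 -0.231  0.1  ]
side seat 0.64 [ 0.471 -0.215  0.141]
top [0.412 0.012 1.203]
top mallet 0.84 [0.382 0.266 0.164] [146. 231.]
top mallet 0.57 [0.631 0.274 0.166] [146. 113.]
top holder 0.68 [ 0.467 -0.2    0.009] [356. 199.]
top jar 0.66 [0.511 0.174 0.03 ] [200. 176.]
top bottle_a 0.7 [ 0.593 -0.009  0.092] [279. 139.]
top bottle_a 0.69 [ 0.462 -0.005  0.096] [276. 198.]
top shoulder 0.9 [0.385 0.267 0.119]
top shoulder 0.69 [0.636 0.278 0.12 ]
top seat 0.96 [ 0.297 -0.22   0.102]
top seat 0.65 [ 0.469 -0.215  0.145]
{'t': 0.7, 'joint_pos': array([-1.31112073e+00,  8.71716144e-02,  1.37067675e+00, -1.00083142e-05,
        1.68362171e+00, -1.03093607e-01]), 'dq': array([-0.00015328, -0.0010233 , -0.00364747,  0.00052411, -0.00067981,
        0.00224685]), 'joint_torque': array([-7.96858749e-04, -3.39909017e+01, -3.02519095e+01,  7.17292400e-02,
        2.37025745e-02, -9.86054630e-06]), 'ee_pos': array([ 0.19517534, -0.51422099,  0.23053321]), 'tcp_rot': array([ 9.83594965e-01,  1.80391080e-01, -1.63865218e-07,  6.14867493e-05]), 'force': array([ 0.11774954, -0.66099748, -0.24929925]), 'torque': array([ 0.02181216, -0.00687467, -0.02768296]), 'finger_force': 0.0, 'opening': 1.0020432062121616}
```

View pics/side0.png

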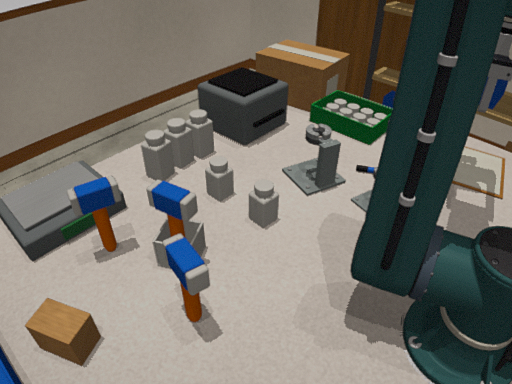

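View pics/top0.png

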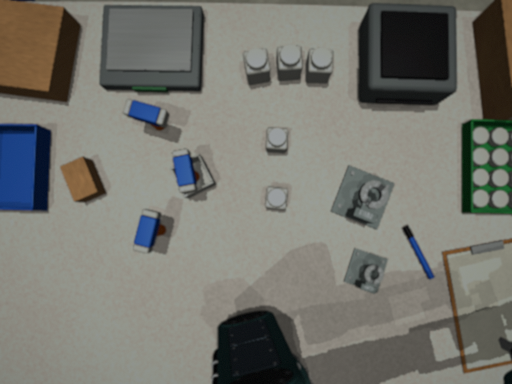

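Three mallet look-alikes show in the top picture: (146,113), (185,170) and (147,231). The one at (185,170) stands in the jar and is farthest right (smallest y, 0.19 against 0.27), so it is the one meant. There are two holders, (362,195) and (367,270). The first is larger, with its rim at about 0.14. Next I'll confirm both in an enlarged crop.

```bash
python3 - <<'E'
from h import *
im=cv2.imread('pics/top0.png')
a=cv2.resize(im[80:260,110:240],None,fx=3,fy=3,interpolation=cv2.INTER_CUBIC)
b=cv2.resize(im[150:300,320:400],(288,540),interpolation=cv2.INTER_CUBIC)
cv2.imwrite('pics/crop1.png',np.hstack([a,b]))
for n in ['side','top']:
    T=cam2world(n)
    for l in ['mallet','jar','holder','bottle_a','pin']:
        for d in r.spot_point(l,n): print(n,l,round(d['p'],2),world(T,d['location']).round(3))
p=r.camera_params('wrist');print(np.round(p['hand_eye'],3),np.round(p['K'],1))
E
```

```text
side mallet 0.97 [0.381 0.27  0.002]
side mallet 0.57 [0.638 0.28  0.003]
side jar 0.56 [0.507 0.189 0.002]
side holder 0.69 [ 0.299 -0.225 -0.003]
side holder 0.6 [ 0.474 -0.214  0.   ]
side holder 0.48 [ 0.506  0.187 -0.001]
side bottle_a 0.86 [ 0.467 -0.003 -0.003]
side bottle_a 0.83 [ 0.596 -0.002  0.001]
side pin 0.9 [0.506 0.189 0.122]
side pin 0.66 [0.633 0.278 0.115]
side pin 0.62 [0.504 0.189 0.004]
side pin 0.56 [0.38  0.267 0.116]
top mallet 0.9 [0.632 0.278 0.007]
top mallet 0.82 [0.513 0.194 0.005]
top mallet 0.69 [0.384 0.267 0.   ]
top jar 0.78 [0.508 0.191 0.001]
top holder 0.58 [ 0.475 -0.218  0.002]
top holder 0.57 [ 0.296 -0.229 -0.005]
top bottle_a 0.86 [ 0.604 -0.006 -0.004]
top bottle_a 0.63 [ 0.464 -0.005 -0.002]
top pin 0.93 [0.635 0.274 0.112]
top pin 0.65 [0.383 0.266 0.117]
top pin 0.6 [0.509 0.189 0.124]
[[ 0.001 -0.959 -0.284  0.083]
 [ 1.     0.     0.001 -0.002]
 [-0.    -0.284  0.959 -0.154]
 [ 0.     0.     0.     1.   ]] [[294.4   0.  257.4]
 [  0.  294.4 188.5]
 [  0.    0.    1. ]]
```

View pics/crop1.png

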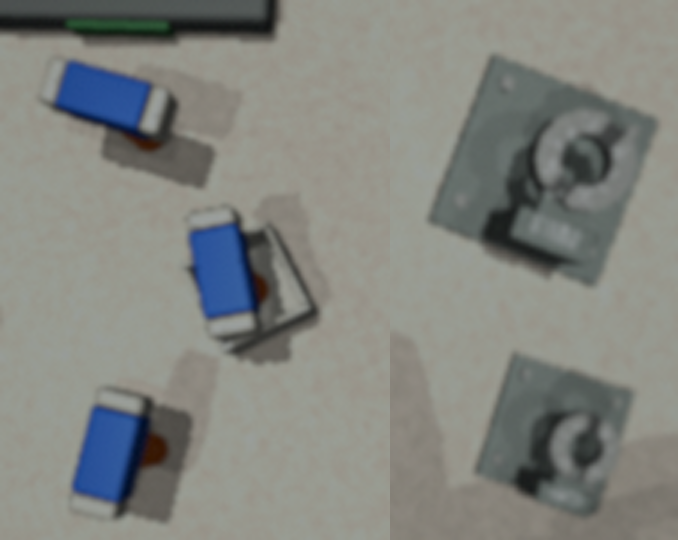

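The enlarged crop confirms both: the jar mallet at crop (225,272), standing nearly upright, and the larger holder ring at crop (585,158), with its slots running diagonally. The moves go by way of the holder for a close look.

>>> move_arm(
  series=[
    {"tx": 3.6,"ty": -1.8,"tz": -1.6},
    {"tx": 3.6,"ty": -1.8,"tz": -1.6},
    {"tx": 3.6,"ty": -1.8,"tz": -1.6},
    {"tx": 3.6,"ty": -1.8,"tz": -1.6},
    {"tx": 3.6,"ty": -1.8,"tz": -1.6},
  ],
)

```text
invalid input at $.series[0]: expected keys wx, wy, wz, tx, ty, tz, hand
```

>>> move_arm(
  series=[
    {"tx": 3.6,"ty": -1.8},
    {"tx": 3.6,"ty": -1.8},
    {"tx": 3.6,"ty": -1.8},
    {"tx": 3.6,"ty": -1.8},
    {"tx": 3.6,"ty": -1.8},
  ],
)

```text
invalid input at $.series[0]: expected keys wx, wy, wz, tx, ty, tz, hand
```

```bash
cat > look.py <<'E'
from h import *
import sys
f=sys.argv[1]; 
im,T=snap('wrist',f); np.save('pics/'+f+'.npy',T)
s=r.state(); print(s['t'],s['ee_pos'].round(4),R.from_quat(s['tcp_rot']).as_matrix().round(3).tolist(),s['force'].round(1),s['opening'])
for l in sys.argv[2:]:
    for d in r.spot_point(l,'wrist'):
        w=world(T,d['location']); print(l,round(d['p'],2),w.round(4),pix('wrist',T,[w])[0].round())
E
python3 look.py w1.png seat holder
```

```text
1.25 [ 0.1952 -0.5142  0.2305] [[0.935, 0.355, 0.0], [0.355, -0.935, -0.0], [0.0, 0.0, -1.0]] [ 0.3  0.9 -0. ] 1.0024066238596827
holder 0.94 [ 0.2973 -0.2245 -0.0023] [69. 10.]
```

View pics/w1.png

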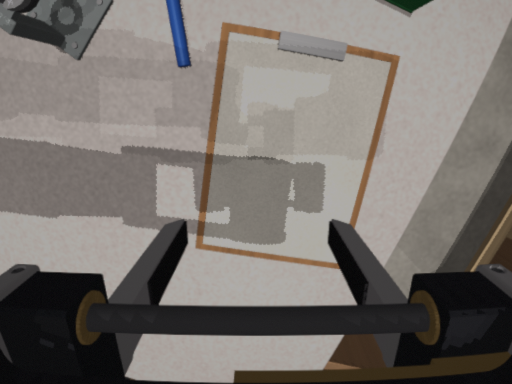

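All keys are required in each row, so both moves were refused. The picture is still the start view: clipboard, fingertips at about (180,225) and (335,225), and the small holder at the top left. I'll resend the moves.

>>> move_arm(
  series=[
    {"wx": 0,"wy": 0,"wz": 0,"tx": 3.6,"ty": -1.8,"tz": -1.6,"hand": 100},
    {"wx": 0,"wy": 0,"wz": 0,"tx": 3.6,"ty": -1.8,"tz": -1.6,"hand": 100},
    {"wx": 0,"wy": 0,"wz": 0,"tx": 3.6,"ty": -1.8,"tz": -1.6,"hand": 100},
    {"wx": 0,"wy": 0,"wz": 0,"tx": 3.6,"ty": -1.8,"tz": -1.6,"hand": 100},
    {"wx": 0,"wy": 0,"wz": 0,"tx": 3.6,"ty": -1.8,"tz": -1.6,"hand": 100},
  ],
)

```text
t: 1.98
ee_pos: [0.3323, -0.3651, 0.3112]
tcp_rot: [0.984, 0.18, 0.0, 0.0]
force: [-0.6, -1.3, 1.2]
opening: 1.0
finger_force: 0.0
```

>>> move_arm(
  series=[
    {"wx": 0,"wy": 0,"wz": 0,"tx": 3.6,"ty": -1.8,"tz": 0,"hand": 100},
    {"wx": 0,"wy": 0,"wz": 0,"tx": 3.6,"ty": -1.8,"tz": 0,"hand": 100},
    {"wx": 0,"wy": 0,"wz": 0,"tx": 3.6,"ty": -1.8,"tz": 0,"hand": 100},
    {"wx": 0,"wy": 0,"wz": 0,"tx": 3.6,"ty": -1.8,"tz": 0,"hand": 100},
    {"wx": 0,"wy": 0,"wz": 0,"tx": 3.6,"ty": -1.8,"tz": 0,"hand": 100},
  ],
)

```text
t: 2.6
ee_pos: [0.4686, -0.2171, 0.3106]
tcp_rot: [0.984, 0.18, 0.0, 0.0]
force: [0.1, -0.6, -0.2]
opening: 0.998
finger_force: 0.0
```

```bash
python3 look.py w2.png seat holder
```

```text
2.65 [ 0.4712 -0.2136  0.3102] [[0.933, 0.36, 0.003], [0.36, -0.933, 0.003], [0.004, -0.002, -1.0]] [ 1.5  0.7 -0.5] 1.0018624352208048
seat 0.96 [ 0.2962 -0.2263  0.0992] [222. 281.]
seat 0.76 [ 0.4712 -0.2194  0.1376] [261. 176.]
holder 0.88 [ 0.2986 -0.2246 -0.0006] [228. 247.]
holder 0.67 [ 0.4748 -0.2179 -0.002 ] [260. 152.]
```

View pics/w2.png

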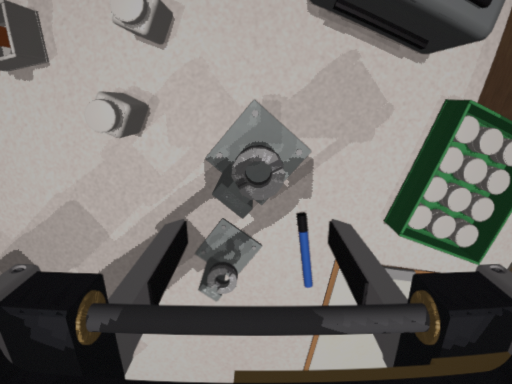

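The picture shows the larger holder with its ring at (259,172), the bottles at (105,115) and (135,10), and the small holder at (220,278). The slots are small, so I'll rectify the ring at rim height from both views.

```bash
python3 - <<'E'
from h import *
def rect(n,f,T,c,z,half=.04,N=380):
    im=cv2.imread('pics/'+f)
    g=np.linspace(-half,half,N)
    Y,X=np.meshgrid(c[1]-g,c[0]-g)   # right=-y, up=+x
    P=np.stack([X,Y,np.full_like(X,z)],-1)
    uv=pix(n,T,P.reshape(-1,3)).astype(np.float32).reshape(N,N,2)
    o=cv2.remap(im,uv[...,0],uv[...,1],cv2.INTER_CUBIC)
    o=cv2.normalize(o,None,0,255,cv2.NORM_MINMAX); cv2.circle(o,(N//2,N//2),int(.0155/half*N/2),(0,0,255),1);cv2.circle(o,(N//2,N//2),int(.03/half*N/2),(0,255,0),1); return o
c=[.472,-.217]
cv2.imwrite('pics/rect1.png',np.hstack([rect('wrist','w2.png',np.load('pics/w2.png.npy'),c,.14),rect('top','top0.png',cam2world('top'),c,.14)]))
E
```

```text
(no output)
```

View pics/rect1.png

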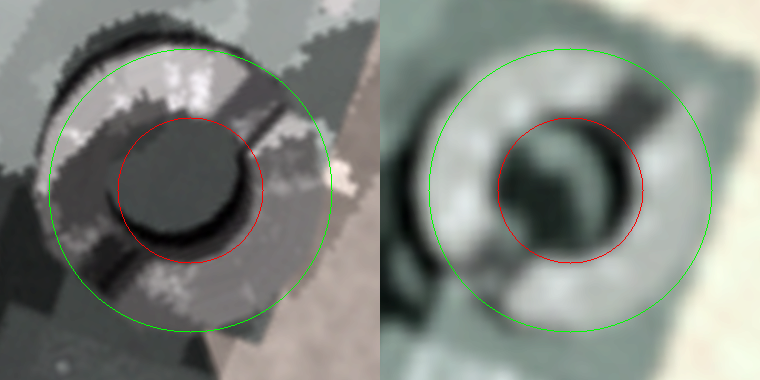

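Both rectified views agree. The slots lie up-right to down-left, at (265,105) and (105,268) in the wrist half and (645,107) and (490,268) in the top half. That puts the slot line at about -44° in world yaw and the ring centre near (0.4725,-0.2165). Next, the mallet.

>>> move_arm(
  series=[
    {"wx": 0,"wy": 0,"wz": 0,"tx": 1.8,"ty": -3.65,"tz": 0,"hand": 100},
    {"wx": 0,"wy": 0,"wz": 0,"tx": 1.8,"ty": -3.65,"tz": 0,"hand": 100},
    {"wx": 0,"wy": 0,"wz": 0,"tx": 1.8,"ty": -3.65,"tz": 0,"hand": 100},
    {"wx": 0,"wy": 0,"wz": 0,"tx": 1.8,"ty": -3.65,"tz": 0,"hand": 100},
    {"wx": 0,"wy": 0,"wz": 0,"tx": 1.8,"ty": -3.65,"tz": 0,"hand": 100},
  ],
)

```text
t: 3.38
ee_pos: [0.4869, -0.0157, 0.3107]
tcp_rot: [0.984, 0.179, 0.0, 0.0]
force: [0.6, -0.5, 0.0]
opening: 1.001
finger_force: 0.0
```

>>> move_arm(
  series=[
    {"wx": 0,"wy": 0,"wz": 0,"tx": 1.8,"ty": -3.65,"tz": 0,"hand": 100},
    {"wx": 0,"wy": 0,"wz": 0,"tx": 1.8,"ty": -3.65,"tz": 0,"hand": 100},
    {"wx": 0,"wy": 0,"wz": 0,"tx": 1.8,"ty": -3.65,"tz": 0,"hand": 100},
    {"wx": 0,"wy": 0,"wz": 0,"tx": 1.8,"ty": -3.65,"tz": 0,"hand": 100},
    {"wx": 0,"wy": 0,"wz": 0,"tx": 1.8,"ty": -3.65,"tz": 0,"hand": 100},
  ],
)

```text
t: 4.0
ee_pos: [0.5069, 0.1867, 0.3106]
tcp_rot: [0.984, 0.179, 0.0, 0.0]
force: [-0.3, -0.5, 0.3]
opening: 0.996
finger_force: 0.0
```

>>> move_arm(
  series=[
    {"wx": 0,"wy": 0,"wz": 5,"tx": 0,"ty": 0,"tz": 0,"hand": 100},
    {"wx": 0,"wy": 0,"wz": 5,"tx": 0,"ty": 0,"tz": 0,"hand": 100},
    {"wx": 0,"wy": 0,"wz": 0,"tx": 0,"ty": 0,"tz": 0,"hand": 100},
    {"wx": 0,"wy": 0,"wz": 0,"tx": 0,"ty": 0,"tz": 0,"hand": 100},
    {"wx": 0,"wy": 0,"wz": 0,"tx": 0,"ty": 0,"tz": 0,"hand": 100},
  ],
)

```text
t: 4.62
ee_pos: [0.5067, 0.1864, 0.3105]
tcp_rot: [0.996, 0.094, 0.0, 0.0]
force: [-0.4, 0.5, 0.4]
opening: 0.999
finger_force: 0.0
```

```bash
python3 look.py w3.png shoulder pin jar mallet
```

```text
4.675 [0.5067 0.1866 0.3105] [[0.982, 0.187, 0.0], [0.187, -0.982, -0.0], [0.0, 0.0, -1.0]] [-0.6  0.3 -1.3] 1.0002622408546122
shoulder 0.81 [0.6346 0.2765 0.1203] [199.  46.]
pin 0.67 [0.6336 0.2773 0.1112] [200.  49.]
mallet 0.9 [0.3817 0.2715 0.0007] [195. 218.]
mallet 0.7 [0.5113 0.193  0.0066] [255. 153.]
mallet 0.65 [0.6328 0.2771 0.0019] [214.  62.]
```

View pics/w3.png

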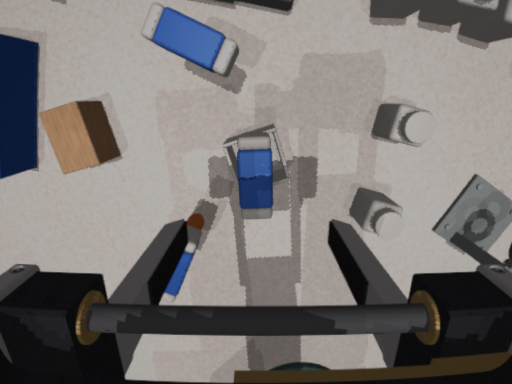

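The picture shows the mallet head centred at (255,177), with its axis nearly along tool x. The jar rim is around (255,150), and the look-alikes are at (190,38) and (180,260). I'll measure the blue head's outline in the wrist and top views and triangulate it.

```bash
python3 - <<'E'
from h import *
res={}
for n,f,T,box in [('wrist','w3.png',np.load('pics/w3.png.npy'),(225,130,290,225)),('top','top0.png',cam2world('top'),(160,145,215,200)),('side','side0.png',cam2world('side'),(145,175,197,225))]:
    im=cv2.imread('pics/'+f); hsv=cv2.cvtColor(im,cv2.COLOR_BGR2HSV)
    m=cv2.inRange(hsv,(105,120,30),(130,255,255)); k=np.zeros_like(m); x0,y0,x1,y1=box; k[y0:y1,x0:x1]=m[y0:y1,x0:x1]
    nn,lab,st,_=cv2.connectedComponentsWithStats(k); i=1+st[1:,4].argmax()
    c=max(cv2.findContours((lab==i).astype(np.uint8),0,1)[0],key=cv2.contourArea)
    rc=cv2.minAreaRect(c); b=cv2.boxPoints(rc)
    print(n,st[i],b.round(1).tolist())
    if n!='side':
        for z in (.166,.171):print(z,[atz(n,T,p,z)[:2].round(4).tolist() for p in b], atz(n,T,rc[0],z).round(4))
        # bright head-top only, V histogram
    res[n]=ray(n,T,rc[0])
E
```

```text
wrist [ 237  149   36   59 1915] [[236.60000610351562, 150.10000610351562], [271.1000061035156, 148.89999389648438], [273.1000061035156, 206.89999389648438], [238.60000610351562, 208.0]]
0.166 [[0.5375, 0.2153], [0.5453, 0.181], [0.4842, 0.1663], [0.4759, 0.2026]] [0.5116 0.1915 0.166 ]
0.171 [[0.5384, 0.2151], [0.546, 0.1814], [0.486, 0.1669], [0.4778, 0.2027]] [0.5129 0.1917 0.171 ]
top [174 155  22  31 514] [[171.6999969482422, 157.5], [190.0, 153.8000030517578], [195.6999969482422, 182.3000030517578], [177.39999389648438, 185.89999389648438]]
0.166 [[0.5379, 0.2157], [0.5464, 0.1774], [0.4869, 0.1636], [0.4784, 0.2017]] [0.5123 0.1896 0.166 ]
0.171 [[0.5373, 0.2147], [0.5458, 0.1766], [0.4865, 0.1629], [0.4781, 0.2008]] [0.5119 0.1887 0.171 ]
side [152 181  38  38 852] [[145.89999389648438, 205.8000030517578], [156.60000610351562, 178.0], [191.3000030517578, 191.3000030517578], [180.60000610351562, 219.10000610351562]]
```

>>> move_arm(
  series=[
    {"wx": 0,"wy": 0,"wz": -2,"tx": 0.6,"ty": -0.3,"tz": 3.1,"hand": 100},
    {"wx": 0,"wy": 0,"wz": 0,"tx": 0,"ty": 0,"tz": 3.1,"hand": 100},
    {"wx": 0,"wy": 0,"wz": 0,"tx": 0,"ty": 0,"tz": 3.1,"hand": 100},
    {"wx": 0,"wy": 0,"wz": 0,"tx": 0,"ty": 0,"tz": 3.1,"hand": 100},
    {"wx": 0,"wy": 0,"wz": 0,"tx": 0,"ty": 0,"tz": 3.0,"hand": 100},
  ],
)

```text
t: 5.5
ee_pos: [0.5119, 0.191, 0.1554]
tcp_rot: [0.994, 0.112, 0.0, 0.0]
force: [-0.4, -0.1, 0.9]
opening: 0.999
finger_force: 0.0
```

>>> move_arm(
  series=[
    {"wx": 0,"wy": 0,"wz": 0,"tx": 0,"ty": 0,"tz": 0,"hand": 60},
    {"wx": 0,"wy": 0,"wz": 0,"tx": 0,"ty": 0,"tz": 0,"hand": 50},
    {"wx": 0,"wy": 0,"wz": 0,"tx": 0,"ty": 0,"tz": 0,"hand": 42},
    {"wx": 0,"wy": 0,"wz": 0,"tx": 0,"ty": 0,"tz": 0,"hand": 20},
    {"wx": 0,"wy": 0,"wz": 0,"tx": 0,"ty": 0,"tz": 0,"hand": 20},
  ],
  force=25,
)

```text
t: 6.12
ee_pos: [0.5123, 0.1911, 0.1572]
tcp_rot: [0.994, 0.111, 0.001, -0.0]
force: [-0.2, 0.2, 0.6]
opening: 0.505
finger_force: 0.0
```

>>> move_arm(
  series=[
    {"wx": 0,"wy": 0,"wz": 0,"tx": 0,"ty": 0,"tz": 0,"hand": 20},
    {"wx": 0,"wy": 0,"wz": 0,"tx": 0,"ty": 0,"tz": 0,"hand": 20},
    {"wx": 0,"wy": 0,"wz": 0,"tx": 0,"ty": 0,"tz": -0.3,"hand": 20},
    {"wx": 0,"wy": 0,"wz": 0,"tx": 0,"ty": 0,"tz": -0.7,"hand": 20},
    {"wx": 0,"wy": 0,"wz": 0,"tx": 0,"ty": 0,"tz": -1.0,"hand": 20},
  ],
)

```text
t: 6.75
ee_pos: [0.5115, 0.1909, 0.1762]
tcp_rot: [0.994, 0.111, -0.001, 0.0]
force: [0.6, -0.3, -3.0]
opening: 0.39
finger_force: 25.0
```

Gripped (opening 37 mm, weight about 3 N). Lifting clear.

>>> move_arm(
  series=[
    {"wx": 0,"wy": 0,"wz": 0,"tx": 0,"ty": 0,"tz": -2.5,"hand": 20},
    {"wx": 0,"wy": 0,"wz": 0,"tx": 0,"ty": 0,"tz": -4,"hand": 20},
    {"wx": 0,"wy": 0,"wz": 0,"tx": 0,"ty": 0,"tz": -4,"hand": 20},
    {"wx": 0,"wy": 0,"wz": 0,"tx": 0,"ty": 0,"tz": -4,"hand": 20},
    {"wx": 0,"wy": 0,"wz": 0,"tx": 0,"ty": 0,"tz": -2.5,"hand": 20},
  ],
)

```text
t: 7.38
ee_pos: [0.5122, 0.1911, 0.3499]
tcp_rot: [0.994, 0.111, 0.002, -0.0]
force: [0.5, 0.4, -3.4]
opening: 0.386
finger_force: 25.0
```

>>> move_arm(
  series=[
    {"wx": 0,"wy": 0,"wz": 0,"tx": 0,"ty": 0,"tz": 0,"hand": 20},
    {"wx": 0,"wy": 0,"wz": 0,"tx": 0,"ty": 0,"tz": 0,"hand": 20},
    {"wx": 0,"wy": 0,"wz": 0,"tx": 0,"ty": 0,"tz": 0,"hand": 20},
    {"wx": 0,"wy": 0,"wz": 0,"tx": 0,"ty": 0,"tz": 0,"hand": 20},
    {"wx": 0,"wy": 0,"wz": 0,"tx": 0,"ty": 0,"tz": 0,"hand": 20},
  ],
)

```text
t: 8.0
ee_pos: [0.5118, 0.191, 0.3458]
tcp_rot: [0.994, 0.111, -0.001, 0.0]
force: [0.0, -0.3, -4.3]
opening: 0.381
finger_force: 25.0
```

```bash
cat > pose.py <<'E'
from h import *
import sys
s=r.state();Tt=np.eye(4);Tt[:3,:3]=R.from_quat(s['tcp_rot']).as_matrix();Tt[:3,3]=s['ee_pos']
print(s['t'],s['ee_pos'].round(4),np.degrees(np.arctan2(Tt[1,0],Tt[0,0])).round(2),s['force'].round(1),s['torque'].round(2))
for n in ['side','top']:
    im,T=snap(n,n+sys.argv[1]+'.png')
    for l in ['shoulder','pin','mallet']:
        for d in r.spot_point(l,n):
            w=world(T,d['location']); t=np.linalg.inv(Tt)@np.r_[w,1]
            if abs(t[:2]).max()<.05: print(n,l,round(d['p'],2),w.round(4),'tool',t[:3].round(4))
E
python3 pose.py 1
python3 - <<'E'
from h import *
# orange handle line in side view
im=cv2.imread('pics/side1.png');hsv=cv2.cvtColor(im,cv2.COLOR_BGR2HSV)
m=cv2.inRange(hsv,(5,170,60),(14,255,255));n,lab,st,c=cv2.connectedComponentsWithStats(m)
print([ (st[i].tolist(),c[i].round()) for i in range(1,n) if st[i,4]>60])
E
```

```text
8.0 [0.5118 0.191  0.3458] 12.79 [ 0.  -0.3 -4.3] [0.01 0.02 0.04]
side shoulder 0.91 [0.5118 0.1901 0.3143] tool [-0.0002  0.0008  0.0315]
side shoulder 0.31 [5.057e-01 1.892e-01 5.000e-04] tool [-5.900e-03  3.000e-04  3.453e-01]
side pin 0.65 [0.5085 0.1935 0.3112] tool [-0.0027 -0.0032  0.0346]
side mallet 0.84 [0.5109 0.1921 0.1954] tool [-0.0005 -0.0013  0.1504]
top shoulder 0.63 [0.5108 0.1921 0.319 ] tool [-0.0007 -0.0013  0.0268]
top pin 0.4 [0.5094 0.1917 0.3093] tool [-0.0022 -0.0013  0.0365]
top mallet 0.39 [0.514  0.1955 0.1936] tool [ 0.0034 -0.0039  0.1522]
[([6, 9, 29, 10, 82], array([18., 13.])), ([230, 59, 26, 12, 94], array([243.,  65.])), ([174, 67, 55, 26, 205], array([199.,  81.])), ([0, 105, 132, 66, 968], array([ 62., 138.])), ([152, 122, 24, 60, 909], array([164., 151.])), ([92, 208, 25, 44, 543], array([105., 229.])), ([181, 284, 21, 38, 426], array([192., 305.]))]
```

View pics/side1.png

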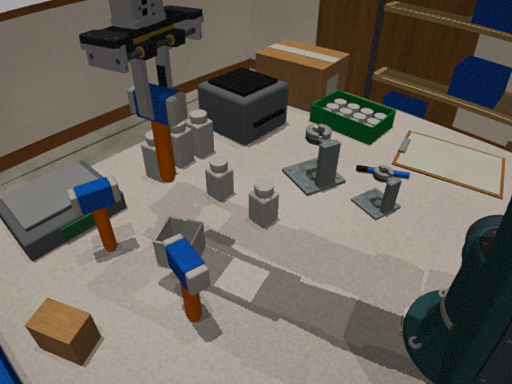

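The mallet is out and upright at (160,140), held centred, and the jar at (180,245) is empty. Now I'll check its tilt from the handle line in both views and work out the transfer.

```bash
cat > tilt.py <<'E'
from h import *
import sys
from scipy.optimize import least_squares
# fit handle axis (lateral offset + tilt) in the tool frame from orange blobs in side+top
def blob(n,f,Tt):
    T=cam2world(n); im=cv2.imread(f); hsv=cv2.cvtColor(im,cv2.COLOR_BGR2HSV)
    m=cv2.inRange(hsv,(4,150,40),(16,255,255)); nn,lab,st,_=cv2.connectedComponentsWithStats(m)
    q=pix(n,T,[(Tt@[0,0,.09,1])[:3]])[0].round().astype(int)
    i=lab[q[1],q[0]]
    if i==0: return None
    ys,xs=np.where(lab==i); P=np.c_[xs,ys].astype(float); c=P.mean(0); v=np.linalg.svd(P-c,full_matrices=False)[2][0]
    return T,c,v
if __name__=='__main__':
    s=r.state();Tt=np.eye(4);Tt[:3,:3]=R.from_quat(s['tcp_rot']).as_matrix();Tt[:3,3]=s['ee_pos']
    for n in ['side','top']:
        b=blob(n,'pics/%s%s.png'%(n,sys.argv[1]),Tt)
        if b is None: print(n,'none');continue
        T,c,v=b; A=pix(n,T,[(Tt@[0,0,z,1])[:3] for z in (.04,.15)]); d=(A[1]-A[0])/np.linalg.norm(A[1]-A[0])
        if v@d<0:v=-v
        nrm=np.array([-d[1],d[0]]); print(n,'blob c',c.round(1),'offset px',round((c-A[0])@nrm,2),'angle deg',np.degrees(np.arcsin(d[0]*v[1]-d[1]*v[0])).round(2), 'pred',A.round(1).tolist())
E
python3 tilt.py 1
python3 - <<'E'
import numpy as np
d=np.array([.4725-.5118,-.2165-.191]); N=12; yaw=12.8; w=56.8/N
for k in range(N):
    a=np.radians(yaw); x=np.array([np.cos(a),np.sin(a)]); y=np.array([np.sin(a),-np.cos(a)])
    print(round(w,2),(100*np.array([d@x,d@y])/N).round(2)); yaw-=w
E
```

```text
side blob c [163.9 151.3] offset px -0.14 angle deg -1.26 pred [[159.1, 121.0], [167.8, 177.9]]
top none
4.73 [-1.07  3.24]
4.73 [-0.8   3.32]
4.73 [-0.52  3.37]
4.73 [-0.24  3.4 ]
4.73 [0.04 3.41]
4.73 [0.32 3.4 ]
4.73 [0.6  3.36]
4.73 [0.87 3.3 ]
4.73 [1.14 3.21]
4.73 [1.4  3.11]
4.73 [1.66 2.98]
4.73 [1.9  2.84]
```

>>> move_arm(
  series=[
    {"wx": 0,"wy": 0,"wz": 4.7,"tx": -1.07,"ty": 3.24,"tz": 0,"hand": 20},
    {"wx": 0,"wy": 0,"wz": 4.7,"tx": -0.8,"ty": 3.32,"tz": 0,"hand": 20},
    {"wx": 0,"wy": 0,"wz": 4.7,"tx": -0.52,"ty": 3.37,"tz": 0,"hand": 20},
    {"wx": 0,"wy": 0,"wz": 4.7,"tx": -0.24,"ty": 3.4,"tz": 0,"hand": 20},
    {"wx": 0,"wy": 0,"wz": 4.7,"tx": 0.04,"ty": 3.41,"tz": 0,"hand": 20},
  ],
)

```text
t: 9.02
ee_pos: [0.4957, 0.0202, 0.3467]
tcp_rot: [0.996, -0.095, 0.0, 0.0]
force: [0.3, 0.1, -4.0]
opening: 0.384
finger_force: 25.0
```

>>> move_arm(
  series=[
    {"wx": 0,"wy": 0,"wz": 4.7,"tx": 0.32,"ty": 3.4,"tz": 0,"hand": 20},
    {"wx": 0,"wy": 0,"wz": 4.7,"tx": 0.6,"ty": 3.36,"tz": 0,"hand": 20},
    {"wx": 0,"wy": 0,"wz": 4.7,"tx": 0.87,"ty": 3.3,"tz": 0,"hand": 20},
    {"wx": 0,"wy": 0,"wz": 4.7,"tx": 1.14,"ty": 3.21,"tz": 0,"hand": 20},
    {"wx": 0,"wy": 0,"wz": 4.7,"tx": 1.4,"ty": 3.11,"tz": 0,"hand": 20},
  ],
)

```text
t: 9.65
ee_pos: [0.4799, -0.1497, 0.3467]
tcp_rot: [0.955, -0.295, 0.0, 0.0]
force: [0.3, 0.5, -4.4]
opening: 0.382
finger_force: 25.0
```

>>> move_arm(
  series=[
    {"wx": 0,"wy": 0,"wz": 4.7,"tx": 1.66,"ty": 2.98,"tz": 0,"hand": 20},
    {"wx": 0,"wy": 0,"wz": 4.7,"tx": 1.9,"ty": 2.84,"tz": 0,"hand": 20},
    {"wx": 0,"wy": 0,"wz": 0,"tx": 0,"ty": 0,"tz": 0,"hand": 20},
    {"wx": 0,"wy": 0,"wz": 0,"tx": 0,"ty": 0,"tz": 0,"hand": 20},
    {"wx": 0,"wy": 0,"wz": 0,"tx": 0,"ty": 0,"tz": 0,"hand": 20},
  ],
)

```text
t: 10.28
ee_pos: [0.4742, -0.2157, 0.3468]
tcp_rot: [0.929, -0.371, 0.0, -0.0]
force: [-1.1, -0.5, -4.5]
opening: 0.385
finger_force: 25.0
```

```bash
python3 pose.py 2; python3 tilt.py 2; python3 look.py w4.png seat shoulder; python3 - <<'E'
from h import *
for n in ['side','top']:
    T=cam2world(n)
    for d in r.spot_point('seat',n): print(n,'seat',round(d['p'],2),world(T,d['location']).round(4))
a=cv2.imread('pics/side2.png')[60:200,260:380]; b=cv2.imread('pics/w4.png')
cv2.imwrite('pics/c2.png',np.hstack([cv2.resize(a,(360,420),interpolation=cv2.INTER_CUBIC),cv2.resize(b[120:300,170:345],(408,420),interpolation=cv2.INTER_CUBIC)]))
E
```

```text
10.275 [ 0.4742 -0.2157  0.3468] -43.52 [-1.1 -0.5 -4.5] [ 0.05 -0.03  0.01]
side shoulder 0.61 [ 0.4739 -0.2114  0.3151] tool [-0.0031 -0.0029  0.0316]
side pin 0.58 [ 0.4719 -0.2164  0.3122] tool [-0.0012  0.0021  0.0346]
side mallet 0.6 [ 0.4757 -0.2114  0.1956] tool [-0.0019 -0.0041  0.1512]
top shoulder 0.52 [ 0.4713 -0.2168  0.3156] tool [-0.0014  0.0028  0.0311]
top pin 0.5 [ 0.4692 -0.2117  0.3119] tool [-0.0064  0.0006  0.0349]
top pin 0.4 [ 0.474  -0.2162  0.0014] tool [1.000e-04 6.000e-04 3.454e-01]
top pin 0.25 [ 0.4699 -0.2131  0.1457] tool [-0.005   0.0011  0.201 ]
top mallet 0.54 [ 0.4785 -0.2115  0.194 ] tool [ 0.0002 -0.0059  0.1528]
side blob c [178.4 104.9] offset px 141.25 angle deg 69.86 pred [[325.3, 61.2], [320.2, 107.3]]
top none
10.725 [ 0.4741 -0.2165  0.3465] [[0.724, -0.69, 0.0], [-0.69, -0.724, -0.0], [0.0, 0.0, -1.0]] [-0.5  0.2 -4. ] 0.38269856384458945
seat 0.77 [ 0.4712 -0.2158  0.136 ] [259. 171.]
seat 0.66 [ 0.294  -0.2236  0.0956] [342. 243.]
side seat 0.9 [ 0.2968 -0.2318  0.0995]
side seat 0.79 [ 0.4714 -0.2153  0.1402]
top seat 0.69 [ 0.4719 -0.2177  0.1459]
```

View pics/c2.png

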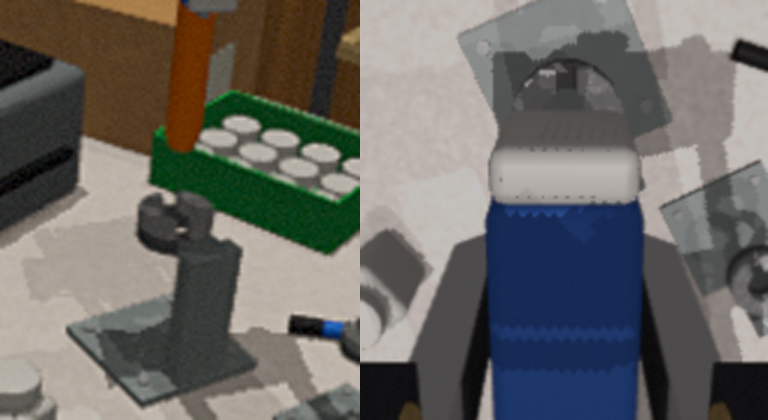

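The right half shows one slot at (568,75), straight in line with the head axis (565), so the yaw is already close. The left half shows the handle foot at (185,140) above the ring at (176,213). I'll refine the lateral fit by comparing handle edges and ring in the side view.

```bash
python3 - <<'E'
from h import *
s=r.state();Tt=np.eye(4);Tt[:3,:3]=R.from_quat(s['tcp_rot']).as_matrix();Tt[:3,3]=s['ee_pos']
T=cam2world('side'); im=cv2.imread('pics/side2.png'); hsv=cv2.cvtColor(im,cv2.COLOR_BGR2HSV)
m=cv2.inRange(hsv,(4,200,60),(16,255,255))
for y in range(66,106,4):
    xs=[x for x in range(308,338) if m[y,x]]
    A=pix('side',T,[(Tt@[0,0,z,1])[:3] for z in np.linspace(.03,.15,60)]); i=abs(A[:,1]-y).argmin()
    print(y,min(xs),max(xs),(min(xs)+max(xs))/2+0, 'pred',A[i,0].round(1))
print('seat pred',pix('side',T,[[.472,-.2165,.14],[.482,-.2165,.14],[.472,-.2065,.14],[.472,-.2165,.15]]).round(1).tolist())
ang=np.linspace(0,2*np.pi,72,endpoint=False)
C=lambda z,rad:np.c_[.472+rad*np.cos(ang),-.2165+rad*np.sin(ang),np.full(72,z)]
P=pix('side',T,C(.14,.03));Q=pix('side',T,C(.114,.03));print('ring pred x',P[:,0].min(),P[:,0].max(),'y',P[:,1].min(),Q[:,1].max())
# ring darkness rows
g=cv2.cvtColor(im,cv2.COLOR_BGR2GRAY)
for y in (129,131,133,136): print(y,g[y,298:338].tolist())
# wrist view: bore vs seat
E
```

```text
66 319 331 325.0 pred 324.9
70 318 331 324.5 pred 324.4
74 318 330 324.0 pred 324.0
78 318 329 323.5 pred 323.5
82 317 328 322.5 pred 323.1
86 317 328 322.5 pred 322.7
90 316 327 321.5 pred 322.2
94 316 327 321.5 pred 321.8
98 316 326 321.0 pred 321.4
102 316 326 321.0 pred 320.9
seat pred [[318.6, 129.1], [315.1, 127.7], [316.2, 130.6], [319.0, 125.4]]
ring pred x 305.99631446732076 331.1574840401786 y 123.09138275201502 144.97483651257068
129 [178, 180, 180, 181, 179, 182, 186, 165, 93, 78, 76, 82, 82, 79, 70, 59, 53, 42, 39, 33, 42, 55, 68, 63, 63, 61, 52, 62, 66, 67, 70, 66, 63, 56, 42, 38, 32, 35, 37, 39]
131 [180, 183, 182, 180, 181, 180, 180, 150, 62, 50, 61, 77, 82, 84, 80, 68, 52, 44, 37, 34, 37, 33, 47, 56, 63, 60, 58, 57, 63, 63, 63, 59, 64, 111, 163, 168, 147, 98, 73, 48]
133 [162, 160, 166, 168, 162, 165, 165, 146, 64, 51, 57, 58, 60, 66, 61, 62, 61, 65, 62, 63, 52, 41, 32, 33, 42, 57, 61, 63, 62, 66, 59, 58, 66, 149, 181, 183, 184, 179, 180, 169]
136 [160, 161, 163, 162, 164, 163, 159, 115, 39, 43, 61, 62, 62, 61, 61, 64, 59, 62, 63, 63, 92, 140, 165, 131, 76, 54, 60, 62, 67, 63, 58, 56, 116, 176, 186, 185, 184, 183, 182, 183]
```

The handle line agrees with the tool axis to about 0.3 px, and the ring centre is near (0.4725,-0.2163). Apply the small shift, then lower to just above the rim.

>>> move_arm(
  series=[
    {"wx": 0,"wy": 0,"wz": 0,"tx": -0.1,"ty": 0.12,"tz": 0.5,"hand": 20},
    {"wx": 0,"wy": 0,"wz": 0,"tx": 0,"ty": 0,"tz": 1.5,"hand": 20},
    {"wx": 0,"wy": 0,"wz": 0,"tx": 0,"ty": 0,"tz": 1.5,"hand": 20},
    {"wx": 0,"wy": 0,"wz": 0,"tx": 0,"ty": 0,"tz": 1.0,"hand": 20},
    {"wx": 0,"wy": 0,"wz": 0,"tx": 0,"ty": 0,"tz": 0.5,"hand": 20},
  ],
)

```text
t: 11.55
ee_pos: [0.4722, -0.2166, 0.2951]
tcp_rot: [0.928, -0.371, -0.001, -0.0]
force: [0.5, -0.7, -3.5]
opening: 0.379
finger_force: 25.0
```

>>> move_arm(
  series=[
    {"wx": 0,"wy": 0,"wz": 0,"tx": 0,"ty": 0,"tz": 0.3,"hand": 20},
    {"wx": 0,"wy": 0,"wz": 0,"tx": 0,"ty": 0,"tz": 0.3,"hand": 20},
    {"wx": 0,"wy": 0,"wz": 0,"tx": 0,"ty": 0,"tz": 0.3,"hand": 20},
    {"wx": 0,"wy": 0,"wz": 0,"tx": 0,"ty": 0,"tz": 0.3,"hand": 20},
    {"wx": 0,"wy": 0,"wz": 0,"tx": 0,"ty": 0,"tz": 0.3,"hand": 20},
  ],
)

```text
t: 12.18
ee_pos: [0.4725, -0.2168, 0.2814]
tcp_rot: [0.928, -0.371, 0.0, 0.0]
force: [0.1, -0.5, -4.8]
opening: 0.383
finger_force: 25.0
```

```bash
cat > st.py <<'E'
from h import *
s=r.state(); Q=R.from_quat(s['tcp_rot']).as_matrix()
print(s['t'],s['ee_pos'].round(4),'yaw',np.degrees(np.arctan2(Q[1,0],Q[0,0])).round(2),'F',s['force'].round(2),'Ftool',(Q.T@s['force']).round(2),'Mtool',(Q.T@s['torque']).round(3),s['opening'].round(3))
E
python3 st.py
```

```text
Traceback (most recent call last):
  File "st.py", line 3, in <module>
    print(s['t'],s['ee_pos'].round(4),'yaw',np.degrees(np.arctan2(Q[1,0],Q[0,0])).round(2),'F',s['force'].round(2),'Ftool',(Q.T@s['force']).round(2),'Mtool',(Q.T@s['torque']).round(3),s['opening'].round(3))
                                                                                                                                                                                        ^^^^^^^^^^^^^^^^^^
AttributeError: 'float' object has no attribute 'round'
```

The foot is about 9 mm inside with no contact. Continuing gently.

>>> move_arm(
  series=[
    {"wx": 0,"wy": 0,"wz": 0,"tx": 0,"ty": 0,"tz": 0.3,"hand": 20},
    {"wx": 0,"wy": 0,"wz": 0,"tx": 0,"ty": 0,"tz": 0.3,"hand": 20},
    {"wx": 0,"wy": 0,"wz": 0,"tx": 0,"ty": 0,"tz": 0.3,"hand": 20},
    {"wx": 0,"wy": 0,"wz": 0,"tx": 0,"ty": 0,"tz": 0.3,"hand": 20},
    {"wx": 0,"wy": 0,"wz": 0,"tx": 0,"ty": 0,"tz": 0.3,"hand": 20},
  ],
)

```text
t: 12.8
ee_pos: [0.4725, -0.2168, 0.2663]
tcp_rot: [0.928, -0.371, 0.0, 0.0]
force: [-0.0, -0.2, -3.5]
opening: 0.38
finger_force: 25.0
```

```bash
sed -i "s/,s\['opening'\].round(3))/,round(s['opening'],3))/" st.py; python3 st.py
```

```text
12.8 [ 0.4725 -0.2168  0.2663] yaw -43.62 F [-0.01 -0.24 -3.51] Ftool [0.16 0.18 3.51] Mtool [ 0.09  -0.033 -0.014] 0.38
```

>>> move_arm(
  series=[
    {"wx": 0,"wy": 0,"wz": 0,"tx": 0,"ty": 0,"tz": 0.5,"hand": 20},
    {"wx": 0,"wy": 0,"wz": 0,"tx": 0,"ty": 0,"tz": 0.5,"hand": 20},
    {"wx": 0,"wy": 0,"wz": 0,"tx": 0,"ty": 0,"tz": 0.5,"hand": 20},
    {"wx": 0,"wy": 0,"wz": 0,"tx": 0,"ty": 0,"tz": 0.5,"hand": 20},
    {"wx": 0,"wy": 0,"wz": 0,"tx": 0,"ty": 0,"tz": 0.5,"hand": 20},
  ],
)

```text
t: 13.42
ee_pos: [0.4725, -0.2168, 0.2411]
tcp_rot: [0.928, -0.371, 0.0, 0.0]
force: [-0.2, -0.6, -4.2]
opening: 0.381
finger_force: 25.0
```

```bash
python3 st.py
```

```text
13.425 [ 0.4725 -0.2168  0.2411] yaw -43.61 F [-0.18 -0.64 -4.22] Ftool [0.32 0.59 4.22] Mtool [ 0.081 -0.007  0.02 ] 0.381
```

>>> move_arm(
  series=[
    {"wx": 0,"wy": 0,"wz": 0,"tx": 0,"ty": 0,"tz": 0.5,"hand": 20},
    {"wx": 0,"wy": 0,"wz": 0,"tx": 0,"ty": 0,"tz": 0.5,"hand": 20},
    {"wx": 0,"wy": 0,"wz": 0,"tx": 0,"ty": 0,"tz": 0.5,"hand": 20},
    {"wx": 0,"wy": 0,"wz": 0,"tx": 0,"ty": 0,"tz": 0.5,"hand": 20},
    {"wx": 0,"wy": 0,"wz": 0,"tx": 0,"ty": 0,"tz": 0.5,"hand": 20},
  ],
)

```text
t: 14.05
ee_pos: [0.4725, -0.2168, 0.2162]
tcp_rot: [0.928, -0.371, 0.0, 0.0]
force: [-1.4, 0.3, -3.6]
opening: 0.379
finger_force: 25.0
```

```bash
python3 st.py
```

```text
14.05 [ 0.4725 -0.2168  0.2162] yaw -43.61 F [-1.4   0.3  -3.63] Ftool [-1.23  0.75  3.63] Mtool [ 0.07  -0.031  0.002] 0.379
```

>>> move_arm(
  series=[
    {"wx": 0,"wy": 0,"wz": 0,"tx": 0,"ty": 0,"tz": 0.4,"hand": 20},
    {"wx": 0,"wy": 0,"wz": 0,"tx": 0,"ty": 0,"tz": 0.4,"hand": 20},
    {"wx": 0,"wy": 0,"wz": 0,"tx": 0,"ty": 0,"tz": 0.4,"hand": 20},
    {"wx": 0,"wy": 0,"wz": 0,"tx": 0,"ty": 0,"tz": 0.4,"hand": 20},
    {"wx": 0,"wy": 0,"wz": 0,"tx": 0,"ty": 0,"tz": 0.4,"hand": 20},
  ],
)

```text
t: 14.68
ee_pos: [0.4725, -0.2168, 0.1962]
tcp_rot: [0.928, -0.371, 0.0, 0.0]
force: [-0.4, -1.1, -2.8]
opening: 0.38
finger_force: 25.0
```

```bash
python3 st.py
```

```text
14.675 [ 0.4725 -0.2168  0.1962] yaw -43.61 F [-0.41 -1.06 -2.83] Ftool [0.44 1.05 2.83] Mtool [ 0.023 -0.079  0.008] 0.38
```

Free all the way so far. For a safety slip limit I'll drop the grip force, then approach the rim in small steps.

>>> move_arm(
  series=[
    {"wx": 0,"wy": 0,"wz": 0,"tx": 0,"ty": 0,"tz": 0.3,"hand": 20},
    {"wx": 0,"wy": 0,"wz": 0,"tx": 0,"ty": 0,"tz": 0.3,"hand": 20},
    {"wx": 0,"wy": 0,"wz": 0,"tx": 0,"ty": 0,"tz": 0.2,"hand": 20},
    {"wx": 0,"wy": 0,"wz": 0,"tx": 0,"ty": 0,"tz": 0.2,"hand": 20},
    {"wx": 0,"wy": 0,"wz": 0,"tx": 0,"ty": 0,"tz": 0.1,"hand": 20},
  ],
  force=15,
)

```text
t: 15.3
ee_pos: [0.4725, -0.2168, 0.1854]
tcp_rot: [0.928, -0.371, -0.0, 0.0]
force: [0.0, -0.2, -4.3]
opening: 0.381
finger_force: 15.0
```

```bash
python3 st.py
```

```text
15.3 [ 0.4725 -0.2168  0.1854] yaw -43.61 F [ 0.01 -0.15 -4.26] Ftool [0.11 0.1  4.26] Mtool [ 0.088 -0.086 -0.02 ] 0.381
```

>>> move_arm(
  series=[
    {"wx": 0,"wy": 0,"wz": 0,"tx": 0,"ty": 0,"tz": 0.05,"hand": 20},
    {"wx": 0,"wy": 0,"wz": 0,"tx": 0,"ty": 0,"tz": 0.05,"hand": 20},
    {"wx": 0,"wy": 0,"wz": 0,"tx": 0,"ty": 0,"tz": 0.05,"hand": 20},
    {"wx": 0,"wy": 0,"wz": 0,"tx": 0,"ty": 0,"tz": 0.05,"hand": 20},
    {"wx": 0,"wy": 0,"wz": 0,"tx": 0,"ty": 0,"tz": 0.05,"hand": 20},
  ],
)

```text
t: 15.92
ee_pos: [0.4725, -0.2168, 0.183]
tcp_rot: [0.928, -0.371, 0.0, 0.0]
force: [0.4, 0.2, -3.2]
opening: 0.381
finger_force: 15.0
```

```bash
python3 st.py
```

```text
15.925 [ 0.4725 -0.2168  0.183 ] yaw -43.61 F [ 0.41  0.17 -3.17] Ftool [ 0.18 -0.4   3.17] Mtool [ 0.085 -0.064  0.02 ] 0.381
```

>>> move_arm(
  series=[
    {"wx": 0,"wy": 0,"wz": 0,"tx": 0,"ty": 0,"tz": 0.04,"hand": 20},
    {"wx": 0,"wy": 0,"wz": 0,"tx": 0,"ty": 0,"tz": 0.04,"hand": 20},
    {"wx": 0,"wy": 0,"wz": 0,"tx": 0,"ty": 0,"tz": 0.04,"hand": 20},
    {"wx": 0,"wy": 0,"wz": 0,"tx": 0,"ty": 0,"tz": 0.04,"hand": 20},
    {"wx": 0,"wy": 0,"wz": 0,"tx": 0,"ty": 0,"tz": 0.04,"hand": 20},
  ],
)

```text
t: 16.55
ee_pos: [0.4725, -0.2168, 0.181]
tcp_rot: [0.928, -0.371, 0.0, 0.0]
force: [1.0, 0.1, -3.4]
opening: 0.383
finger_force: 15.0
```

```bash
python3 st.py
```

```text
16.55 [ 0.4725 -0.2168  0.181 ] yaw -43.61 F [ 1.03  0.09 -3.43] Ftool [ 0.68 -0.77  3.43] Mtool [ 0.125 -0.066 -0.011] 0.383
```

>>> move_arm(
  series=[
    {"wx": 0,"wy": 0,"wz": 0,"tx": 0,"ty": 0,"tz": 0.03,"hand": 20},
    {"wx": 0,"wy": 0,"wz": 0,"tx": 0,"ty": 0,"tz": 0.03,"hand": 20},
    {"wx": 0,"wy": 0,"wz": 0,"tx": 0,"ty": 0,"tz": 0.03,"hand": 20},
    {"wx": 0,"wy": 0,"wz": 0,"tx": 0,"ty": 0,"tz": 0.03,"hand": 20},
    {"wx": 0,"wy": 0,"wz": 0,"tx": 0,"ty": 0,"tz": 0.03,"hand": 20},
  ],
)

```text
t: 17.18
ee_pos: [0.4725, -0.2168, 0.1795]
tcp_rot: [0.928, -0.371, 0.0, 0.0]
force: [-0.6, -0.5, -3.1]
opening: 0.384
finger_force: 15.0
```

```bash
python3 st.py
```

```text
17.175 [ 0.4725 -0.2168  0.1795] yaw -43.61 F [-0.62 -0.46 -3.06] Ftool [-0.14  0.76  3.06] Mtool [ 0.102 -0.049  0.013] 0.384
```

>>> move_arm(
  series=[
    {"wx": 0,"wy": 0,"wz": 0,"tx": 0,"ty": 0,"tz": 0.03,"hand": 20},
    {"wx": 0,"wy": 0,"wz": 0,"tx": 0,"ty": 0,"tz": 0.03,"hand": 20},
    {"wx": 0,"wy": 0,"wz": 0,"tx": 0,"ty": 0,"tz": 0.03,"hand": 20},
    {"wx": 0,"wy": 0,"wz": 0,"tx": 0,"ty": 0,"tz": 0.03,"hand": 20},
    {"wx": 0,"wy": 0,"wz": 0,"tx": 0,"ty": 0,"tz": 0.03,"hand": 20},
  ],
)

```text
t: 17.8
ee_pos: [0.4725, -0.2168, 0.1779]
tcp_rot: [0.928, -0.371, 0.0, 0.0]
force: [0.1, -0.1, -5.1]
opening: 0.381
finger_force: 15.0
```

```bash
python3 st.py
```

```text
17.8 [ 0.4725 -0.2168  0.1779] yaw -43.61 F [ 0.14 -0.12 -5.11] Ftool [ 0.18 -0.01  5.11] Mtool [ 0.025 -0.005 -0.003] 0.381
```

>>> move_arm(
  series=[
    {"wx": 0,"wy": 0,"wz": 0,"tx": 0,"ty": 0,"tz": 0.03,"hand": 20},
    {"wx": 0,"wy": 0,"wz": 0,"tx": 0,"ty": 0,"tz": 0.03,"hand": 20},
    {"wx": 0,"wy": 0,"wz": 0,"tx": 0,"ty": 0,"tz": 0.03,"hand": 20},
    {"wx": 0,"wy": 0,"wz": 0,"tx": 0,"ty": 0,"tz": 0.03,"hand": 20},
    {"wx": 0,"wy": 0,"wz": 0,"tx": 0,"ty": 0,"tz": 0.03,"hand": 20},
  ],
)

```text
t: 18.42
ee_pos: [0.4725, -0.2168, 0.1765]
tcp_rot: [0.928, -0.371, 0.0, 0.0]
force: [0.2, -0.8, -3.1]
opening: 0.377
finger_force: 15.0
```

```bash
python3 st.py
```

```text
18.425 [ 0.4725 -0.2168  0.1765] yaw -43.61 F [ 0.23 -0.83 -3.1 ] Ftool [0.74 0.45 3.1 ] Mtool [0.059 0.003 0.045] 0.377
```

>>> move_arm(
  series=[
    {"wx": 0,"wy": 0,"wz": 0,"tx": 0,"ty": 0,"tz": 0.03,"hand": 20},
    {"wx": 0,"wy": 0,"wz": 0,"tx": 0,"ty": 0,"tz": 0.03,"hand": 20},
    {"wx": 0,"wy": 0,"wz": 0,"tx": 0,"ty": 0,"tz": 0.03,"hand": 20},
    {"wx": 0,"wy": 0,"wz": 0,"tx": 0,"ty": 0,"tz": 0.03,"hand": 20},
    {"wx": 0,"wy": 0,"wz": 0,"tx": 0,"ty": 0,"tz": 0.03,"hand": 20},
  ],
)

```text
t: 19.05
ee_pos: [0.4725, -0.2168, 0.175]
tcp_rot: [0.928, -0.371, 0.0, 0.0]
force: [0.3, 0.4, -3.6]
opening: 0.382
finger_force: 15.0
```

```bash
python3 st.py
```

```text
19.05 [ 0.4725 -0.2168  0.175 ] yaw -43.61 F [ 0.25  0.43 -3.55] Ftool [-0.12 -0.48  3.55] Mtool [ 0.006 -0.053 -0.017] 0.382
```

Still the full weight and nothing else, so the pin appears to be entering the slots.

>>> move_arm(
  series=[
    {"wx": 0,"wy": 0,"wz": 0,"tx": 0,"ty": 0,"tz": 0.04,"hand": 20},
    {"wx": 0,"wy": 0,"wz": 0,"tx": 0,"ty": 0,"tz": 0.04,"hand": 20},
    {"wx": 0,"wy": 0,"wz": 0,"tx": 0,"ty": 0,"tz": 0.04,"hand": 20},
    {"wx": 0,"wy": 0,"wz": 0,"tx": 0,"ty": 0,"tz": 0.04,"hand": 20},
    {"wx": 0,"wy": 0,"wz": 0,"tx": 0,"ty": 0,"tz": 0.04,"hand": 20},
  ],
)

```text
t: 19.68
ee_pos: [0.4725, -0.2168, 0.1729]
tcp_rot: [0.928, -0.371, 0.0, 0.0]
force: [-0.2, 0.6, -3.4]
opening: 0.38
finger_force: 15.0
```

```bash
python3 st.py
```

```text
19.675 [ 0.4725 -0.2168  0.1729] yaw -43.61 F [-0.22  0.63 -3.44] Ftool [-0.6  -0.3   3.44] Mtool [ 0.066 -0.036  0.006] 0.38
```

>>> move_arm(
  series=[
    {"wx": 0,"wy": 0,"wz": 0,"tx": 0,"ty": 0,"tz": 0.03,"hand": 20},
    {"wx": 0,"wy": 0,"wz": 0,"tx": 0,"ty": 0,"tz": 0.03,"hand": 20},
    {"wx": 0,"wy": 0,"wz": 0,"tx": 0,"ty": 0,"tz": 0.03,"hand": 20},
    {"wx": 0,"wy": 0,"wz": 0,"tx": 0,"ty": 0,"tz": 0.03,"hand": 20},
    {"wx": 0,"wy": 0,"wz": 0,"tx": 0,"ty": 0,"tz": 0.03,"hand": 20},
  ],
)

```text
t: 20.3
ee_pos: [0.4725, -0.2168, 0.1717]
tcp_rot: [0.928, -0.371, 0.0, 0.0]
force: [-0.1, 0.5, -1.6]
opening: 0.382
finger_force: 15.0
```

```bash
python3 st.py
```

```text
20.3 [ 0.4725 -0.2168  0.1717] yaw -43.61 F [-0.08  0.48 -1.6 ] Ftool [-0.39 -0.29  1.6 ] Mtool [ 0.032 -0.168  0.036] 0.382
```

>>> move_arm(
  series=[
    {"wx": 0,"wy": 0,"wz": 0,"tx": 0,"ty": 0,"tz": 0.02,"hand": 20},
    {"wx": 0,"wy": 0,"wz": 0,"tx": 0,"ty": 0,"tz": 0.02,"hand": 20},
    {"wx": 0,"wy": 0,"wz": 0,"tx": 0,"ty": 0,"tz": 0.02,"hand": 20},
    {"wx": 0,"wy": 0,"wz": 0,"tx": 0,"ty": 0,"tz": 0.0,"hand": 20},
    {"wx": 0,"wy": 0,"wz": 0,"tx": 0,"ty": 0,"tz": 0.0,"hand": 20},
  ],
)

```text
t: 20.92
ee_pos: [0.4725, -0.2169, 0.1716]
tcp_rot: [0.928, -0.371, 0.0, 0.0]
force: [-3.7, 0.7, 3.5]
opening: 0.38
finger_force: 15.0
```

```bash
python3 st.py
```

```text
20.925 [ 0.4725 -0.2169  0.1716] yaw -43.61 F [-3.72  0.71  3.46] Ftool [-3.18  2.06 -3.46] Mtool [-0.042 -0.664  0.047] 0.38
```

Contact comes at TCP 0.1716, so the shoulder is at about 0.140. That is rim height; resting pin-on-rim would have stopped about 10 mm higher. The head is seated. I'll ease the pressure, soften the grip and check numerically with the side view before opening.

>>> move_arm(
  series=[
    {"wx": 0,"wy": 0,"wz": 0,"tx": 0,"ty": 0,"tz": -0.02,"hand": 20},
    {"wx": 0,"wy": 0,"wz": 0,"tx": 0,"ty": 0,"tz": -0.02,"hand": 20},
    {"wx": 0,"wy": 0,"wz": 0,"tx": 0,"ty": 0,"tz": 0,"hand": 20},
    {"wx": 0,"wy": 0,"wz": 0,"tx": 0,"ty": 0,"tz": 0,"hand": 20},
    {"wx": 0,"wy": 0,"wz": 0,"tx": 0,"ty": 0,"tz": 0,"hand": 20},
  ],
  force=3,
)

```text
t: 21.55
ee_pos: [0.4727, -0.217, 0.1715]
tcp_rot: [0.928, -0.372, 0.0, 0.0]
force: [-2.0, 0.6, 4.3]
opening: 0.383
finger_force: 3.0
```

```bash
python3 st.py; python3 pose.py 3; python3 - <<'E'
from h import *
a=cv2.imread('pics/side3.png')[70:200,260:390]
cv2.imwrite('pics/c3.png',cv2.resize(a,(585,585),interpolation=cv2.INTER_CUBIC))
E
```

```text
21.55 [ 0.4727 -0.217   0.1715] yaw -43.62 F [-2.02  0.6   4.27] Ftool [-1.87  0.96 -4.27] Mtool [-0.09  -0.328 -0.03 ] 0.383
21.55 [ 0.4727 -0.217   0.1715] -43.62 [-2.   0.6  4.3] [0.16 0.3  0.03]
side shoulder 0.87 [ 0.473  -0.2165  0.1393] tool [-0.0002 -0.0006  0.0322]
side pin 0.74 [ 0.4696 -0.2166  0.1354] tool [-0.0025  0.0018  0.036 ]
side mallet 0.9 [ 0.4747 -0.214   0.0211] tool [-0.0007 -0.0036  0.1504]
top shoulder 0.54 [ 0.4735 -0.2138  0.1416] tool [-0.0016 -0.0029  0.0299]
top pin 0.4 [ 0.4683 -0.2129  0.138 ] tool [-0.006   0.      0.0335]
```

View pics/c3.png

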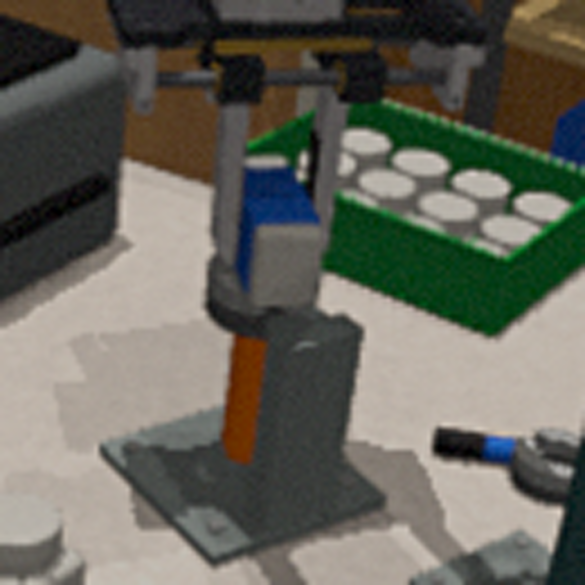

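The picture shows the head resting on the ring at (265,300) with the handle straight through it. The shoulder is estimated at 0.139–0.142. Ease up slightly, open, and withdraw straight up.

>>> move_arm(
  series=[
    {"wx": 0,"wy": 0,"wz": 0,"tx": 0,"ty": 0,"tz": -0.03,"hand": 20},
    {"wx": 0,"wy": 0,"wz": 0,"tx": 0,"ty": 0,"tz": -0.02,"hand": 20},
    {"wx": 0,"wy": 0,"wz": 0,"tx": 0,"ty": 0,"tz": 0,"hand": 42},
    {"wx": 0,"wy": 0,"wz": 0,"tx": 0,"ty": 0,"tz": 0,"hand": 55},
    {"wx": 0,"wy": 0,"wz": 0,"tx": 0,"ty": 0,"tz": 0,"hand": 70},
  ],
)

```text
t: 22.58
ee_pos: [0.4724, -0.2166, 0.1713]
tcp_rot: [0.928, -0.371, -0.0, -0.0]
force: [-0.4, 0.2, 0.6]
opening: 0.595
finger_force: 0.0
```

```bash
python3 st.py
```

```text
22.575 [ 0.4724 -0.2166  0.1713] yaw -43.61 F [-0.37  0.16  0.57] Ftool [-0.38  0.14 -0.57] Mtool [ 0.05  -0.116 -0.047] 0.595
```

>>> move_arm(
  series=[
    {"wx": 0,"wy": 0,"wz": 0,"tx": 0,"ty": 0,"tz": 0,"hand": 80},
    {"wx": 0,"wy": 0,"wz": 0,"tx": 0,"ty": 0,"tz": -1,"hand": 80},
    {"wx": 0,"wy": 0,"wz": 0,"tx": 0,"ty": 0,"tz": -3,"hand": 80},
    {"wx": 0,"wy": 0,"wz": 0,"tx": 0,"ty": 0,"tz": -4,"hand": 80},
    {"wx": 0,"wy": 0,"wz": 0,"tx": 0,"ty": 0,"tz": -4,"hand": 80},
  ],
)

```text
t: 23.2
ee_pos: [0.4724, -0.2168, 0.2938]
tcp_rot: [0.928, -0.371, 0.0, 0.0]
force: [-0.4, 0.4, 0.2]
opening: 0.8
finger_force: 0.0
```

>>> move_arm(
  series=[
    {"wx": 0,"wy": 0,"wz": 0,"tx": 0,"ty": 0,"tz": -3,"hand": 80},
    {"wx": 0,"wy": 0,"wz": 0,"tx": 0,"ty": 0,"tz": 0,"hand": 80},
    {"wx": 0,"wy": 0,"wz": 0,"tx": 0,"ty": 0,"tz": 0,"hand": 80},
    {"wx": 0,"wy": 0,"wz": 0,"tx": 0,"ty": 0,"tz": 0,"hand": 80},
    {"wx": 0,"wy": 0,"wz": 0,"tx": 0,"ty": 0,"tz": 0,"hand": 80},
  ],
)

```text
t: 23.82
ee_pos: [0.4721, -0.2166, 0.3203]
tcp_rot: [0.928, -0.371, -0.001, -0.0]
force: [1.2, -0.6, 0.5]
opening: 0.803
finger_force: 0.0
```

```bash
python3 - <<'E'
from h import *
for n in ['side','top','wrist']:
    im,T=snap(n,n+'4.png')
    for l in ['shoulder','mallet','seat']:
        for d in r.spot_point(l,n):
            w=world(T,d['location'])
            if abs(w[:2]-[.4725,-.2165]).max()<.05: print(n,l,round(d['p'],2),w.round(4))
# head height by blue outline in wrist view at assumed top z=.186
T=cam2world('wrist'); im=cv2.imread('pics/wrist4.png')
m=cv2.inRange(cv2.cvtColor(im,cv2.COLOR_BGR2HSV),(105,120,30),(130,255,255)); q=pix('wrist',T,[[.4725,-.2165,.186]])[0].round().astype(int)
nn,lab,st,_=cv2.connectedComponentsWithStats(m); i=lab[q[1],q[0]]; c=max(cv2.findContours((lab==i).astype(np.uint8),0,1)[0],key=cv2.contourArea)
b=cv2.boxPoints(cv2.minAreaRect(c)); print(q,st[i]); print([atz('wrist',T,p,.186)[:2].round(4).tolist() for p in b],atz('wrist',T,b.mean(0),.186))
E
```

```text
side shoulder 0.63 [ 0.4719 -0.2164  0.1406]
side mallet 0.89 [ 0.4745 -0.2149  0.0237]
side seat 0.9 [ 0.472  -0.2154  0.14  ]
top shoulder 0.8 [ 0.472  -0.2146  0.1411]
top mallet 0.63 [ 0.4778 -0.2116  0.0209]
top seat 0.48 [ 0.4718 -0.2136  0.1413]
[258 185] [ 240  156   35   59 1957]
[[0.5068, -0.2242], [0.4834, -0.2487], [0.438, -0.2068], [0.4627, -0.1808]] [ 0.47334906 -0.21571311  0.186     ]
```

The mallet is seated, with the shoulder at 0.1405–0.141 m against the seat at 0.140 m. The gripper is clear, so I'm handing in.

```bash
python3 -c "
from cell import r
print(r.hand_in())"
```

```text
the job is handed in; nothing more can be done
None
```

The mallet hangs seated in the larger holder's ring, pin in the slots and released; the last camera estimates put the shoulder within about 1 mm of rim height, no move went near the bottles (their final positions weren't re-measured), and the job was handed in at about 24 s with no verdict returned.

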